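# Set and lock the test pressure, then clamp a valve manifold onto its leak-test seal

## Robot

A 7-joint arm with a two-finger parallel gripper is mounted at the origin on the work surface. World frame = base frame: x ahead of the robot, y to its left, z up, the work surface at z = 0. Lengths are in m, angles in rad, forces in N, time in s.
With the tool pointing down it reaches from about 0.4 to 0.9 m from the base axis. Payload 5.6 kg.
Tool frame: the origin (TCP) lies midway between the tips of the shut fingers; the grasp point (between the pads) lies ctrl.grip_point_offset behind it (ctrl.grip_point_offset is the distance from the TCP to the grasp point, in m); z points along the fingers, y is the line along which they close (so a half turn about z gives the same grasp; the last joint's range is limited). The gripper opens to 92 mm and grips with 3 to 60 N. Pads are 20 mm wide; open, the fingers measure 128 mm over their backs; the gripper's body (75 mm by 189 mm) begins 69 mm behind the grasp point.
Start: joints at [1.169, 0.468, -0.012, 1.603, 0.006, 1.071, -0.056], TCP at [0.228, -0.609, 0.215] pointing down, gripper open.
Joint ranges: [-2.53, 2.53], [-0.31, 2.02], [-1.57, 1.55], [0.28, 2.44], [-1.29, 4.43], [0.15, 1.84], [-2.92, 2.92]. Speed limits (rad/s): [2.57, 2.57, 3.14, 3.14, 3.14, 3.14, 3.14].

## Interface

Orientations are given as [roll, pitch, yaw] about the fixed x, y, z axes, in that order (R = Rz(yaw) Ry(pitch) Rx(roll)).
In Python, from workcell import ctrl gives the robot as it stands.
- The arm moves only by the shell command python3 -m inch 'ROWS'. ROWS is JSON, a list of rows, each a list of 7 numbers: the shift along the tool's x, y, z in mm, then the turn, a rotation vector about the tool's x, y, z in degrees, then the closure, from 0 (fully open) to 1 (shut). A call has 1 to 20 rows; each row is the pose to reach, as a shift and turn from the pose commanded when the call began, along the tool's axes at that moment; what a row does not reach only later rows make up. A row lasts 1/10 s, in which the tool goes at most 50 mm and 8.59 degrees, less where a joint would pass 70% of its speed; a pose out of reach is approached as far as the arm can. A call with a gripper value outside its range is refused whole. The fingers move at their own pace and stop on an object; the grip force is fixed at half the most. Time passes only in rows, so rows that repeat a pose let the fingers close. It gives the time, the measured TCP pose, the force, the opening and the grip force at its end, in the units of the state.
- ctrl.get_obs(): the state, without advancing time (a new reading comes with each control period).
- ctrl.camera(name): name is "side" or "top"; returns a dict with "color" (480x640x3 uint8, red, green, blue), "depth" (480x640 float32, m along the optical axis (not along the pixel's ray), 0 where there is no reading), "K" (3x3 intrinsics, pixels), "R" (3x3) and "t" (3): a world point X has camera coordinates R X + t. Camera axes: x right, y down, z forward; pixel columns grow to the right and rows downward; lengths in m; the calibration is good to about 2 mm. A picture is of the moment at which its call begins.
- ctrl.job_done(): hands the job in; it is judged then, once.
The state is a dict: "t": time; "qpos": joint angles; "qvel": joint speeds; "tau": joint torques, N m; "position": TCP position; "orientation": TCP orientation; "force": force on the tool from outside, world axes, zero at the start; "moment": the same for the moment, N m; "gripper_width": finger opening in m; "grasp_force": force on a finger pad.
Only numpy, scipy, OpenCV 4.12 (cv2) and the standard library are available. Lean on these libraries where they do the work, as an engineer would, in place of code of your own. Each camera call takes 0.05 s, during which the arm holds its last target. There are 200 camera calls.

## Task

Get the valve manifold ready for its leak test: turn the air regulator's knob clockwise until its pointed nose lines up with the raised mark, then slide the fork lock fully home over the knob. Then pump the trigger of the one-hand bar clamp, squeezing it towards the handle and letting it out again, until the jaw has pushed the manifold onto the sprung rubber seal and the seal is pressed in about half-way (about 6 mm of its 12), never crushing it to the bottom; move the jaw only with the trigger, and leave the wire spool, the terminal strip and the spare silencer standing beside them where they are. Finish with the gripper still squeezing the trigger.

Things in the scene. Friction and masses are not known exactly. Their poses are not given: they have to be found in the camera images.
- test_stand: Leak-test stand, fixed: plate 150 x 330 x 12 mm, origin under its centre at bench level. A one-hand bar clamp is bolted on it by its black head: the bar lies along the stand's y, top 105 mm above the bench; the moving jaw hangs down at +y, the pistol handle stands up at -y. The head is 36 mm wide and 125 mm high. Only handle and trigger are higher (200 and 185 mm).
- handle_grip (a point): Centre of the fixed pistol handle at squeezing height, 172 mm above the bench. The handle is 18 mm thick along the stand's y (9 mm either side of this point), 26 mm wide along x, and stands from 120 to 200 mm; its -y side is free. The trigger stands on its +y side.
- trigger_face (a point): Middle of the trigger's front (+y) face, where a finger presses, 170 mm above the bench: paddle 22 mm wide (x), 8 mm thick, rising to 185 mm, hinged 65 mm above the bench, 15 mm to +y of the handle's centre. At rest it leans away: this face is 40 mm to +y of handle_grip (43 mm at the trigger's top); fully squeezed 19 mm. Pressed along -y it swings 21 mm here.
- trigger (a joint): Trigger angle in rad: 0 let out (light spring, returns by itself), 0.20 fully squeezed. A ratchet: squeezing draws the bar 34 mm per rad once it bites; a full squeeze closes the jaw 4.5 mm (one tooth; the first 2 to 6.5), then let it out fully for the next. Finger force: 11 N with the jaw free, 18 N with the seal 6 mm in, 22 N at 10 mm. A 26 N brake keeps the bar in place when let out.
- clamp_bar (a joint): Travel of the toothed bar and its moving jaw in m: 0 fully open, growing as the jaw closes (moves to the stand's -y). Move it with the trigger only.
- jaw_face (a point): Centre of the moving jaw's pad (40 mm wide, 40 mm high, facing -y), 37 mm above the bench.
- seal_face (a point): Centre of the sprung test seal's rubber face, 32 mm diameter, facing +y towards the jaw, 35 mm above the bench.
- seal (a joint): How far the seal is pressed in, in m: 0 free, 0.012 bottomed; spring 3 N per mm. It begins to move when the jaw pad is 70 mm (the manifold's length) from the free seal face, and from then on goes in as far as the jaw closes.
- manifold_center (a point): Centre of the loose valve manifold (70 mm long along its y, 44 mm wide, 46 mm high, 0.25 to 0.5 kg) lying on the stand's plate between the seal and the jaw, a few mm off the seal. It slides along as the jaw pushes it.
- regulator: Air regulator with gauge, fixed: foot 90 x 74 mm, origin under its foot at bench level, on the knob's axis. A steel plate 81 mm above the bench carries knob, mark and lock. The mark is a small raised bar on that plate, on the regulator's +y side of the knob (26 to 41 mm from the axis); the lock comes in from -y.
- knob_grip (a point): On the knob's vertical axis, 111 mm above the bench; its y axis points to the knob's nose. The knob's grip is an upright bar 10 mm thick (x), 46 mm long (y), from 89 to 121 mm above the bench, on a round skirt of 46 mm diameter whose top is at 89 mm; the +y end is the pointed nose.
- pressure_knob (a joint): Knob angle in rad, growing clockwise seen from above, from 0 to 2.4; the nose is on the mark at 1.6. Friction 0.06 N m; it stays where it is left.
- lock_tab (a point): Centre of the upright thumb tab of the fork lock, 107 mm above the bench: tab 14 mm wide (regulator's x), 12 mm long (y), from 98 to 116 mm high, standing on the 8 mm thick slide plate (top at 98 mm, 30 mm wide; the guides beside it are 88 mm high).
- knob_lock (a joint): Lock travel in m along the regulator's +y: 0 drawn back, 0.030 fully home, where its two tines stand either side of the knob's tail. Friction 3 N. The slot is 18 mm wide: the tines strike the knob's bar unless it is within about 0.15 rad of the mark.
- wire_spool: Bystander: small standing wire spool, diameter 68 mm, 50 mm high; origin under its centre.
- terminal_strip: Bystander: row of grey terminals on a rail, 46 x 100 x 42 mm; origin under its centre.
- spare_silencer: Bystander: brass silencer, diameter 16 mm, 30 mm high, standing on the stand's plate, at -x of the jaw side; origin under its centre.
There are look-alikes about, which are no part of the job. What is shaped like the regulator but blue, pink or red is not meant.

How it is judged:
By the outcome, as a careful person would: the job done as asked, in the order asked, and still so for the second after the job is handed in, while the arm keeps its last pose, push and grip.
It also fails if it takes over 72 s, if anything falls off the work surface, if the arm or the gripper's body presses on something with over 40 N, if the wrist force passes 120 N, or if a joint passes its speed limit or range.

## Working session

There is one attempt and no reset: what is moved stays moved. The work goes in short steps, Python scripts to look and compute and a shell command to move; the robot and the scene stay as the last step left them, time stands still between calls to the robot, and variables do not carry over. Pictures are saved under pics/ and viewed, at most 10 in all, crops included, and the job is handed in when it is done.

```bash
mkdir -p pics; ls; cat > h.py <<'E'
import numpy as np, cv2, pickle
from workcell import ctrl
def snap(n):
    c=ctrl.camera(n); pickle.dump(c,open(f'{n}.pkl','wb')); return c
def load(n): return pickle.load(open(f'{n}.pkl','rb'))
def world(c):
    v,u=np.mgrid[:480,:640]; d=c['depth']; K=c['K']
    P=np.stack([(u-K[0,2])/K[0,0]*d,(v-K[1,2])/K[1,1]*d,d],-1)
    W=(P-c['t'])@c['R']; W[d==0]=np.nan; return W
def save(img,n): cv2.imwrite(f'pics/{n}.png',img[...,::-1])
E
python3 - <<'E'
from h import *
for n in('side','top'):
    c=snap(n); save(c['color'],n+'0'); print(n,c['R'].round(3).tolist(),c['t'].round(3),c['K'].round(1).tolist())
o=ctrl.get_obs(); print(o, ctrl.grip_point_offset)
E
```

```text
pics
side [[-0.739, -0.674, -0.01], [-0.463, 0.518, -0.719], [0.49, -0.527, -0.694]] [0.331 0.386 1.001] [[610.5, 0.0, 324.7], [0.0, 610.5, 227.5], [0.0, 0.0, 1.0]]
top [[0.023, -1.0, -0.004], [-0.996, -0.022, -0.091], [0.091, 0.006, -0.996]] [-0.12   0.524  1.436] [[596.0, 0.0, 317.6], [0.0, 596.0, 243.6], [0.0, 0.0, 1.0]]
{'t': 0.1, 'qpos': array([ 1.16901795,  0.46830871, -0.01162458,  1.60350561,  0.00603333,
        1.07139722, -0.05626957]), 'qvel': array([ 0.0030646 , -0.00123427, -0.00117321, -0.00224032, -0.00120939,
        0.0012976 , -0.00133585]), 'tau': array([ 3.35736149e-04, -5.21650708e+01, -1.23581383e-02, -2.44369143e+01,
       -5.67842543e-02,  1.40433331e-02,  6.60868113e-05]), 'position': array([ 0.22799516, -0.60815291,  0.21373363]), 'orientation': array([-3.14001355e+00,  1.33930265e-04,  3.58779730e-01]), 'force': array([-1.0350511 ,  0.17278616,  0.17114942]), 'moment': array([-0.00544896,  0.02250797, -0.03092971]), 'grasp_force': 0.0, 'gripper_width': 0.09193521866366101} 0.0187
```

View pics/side0.png

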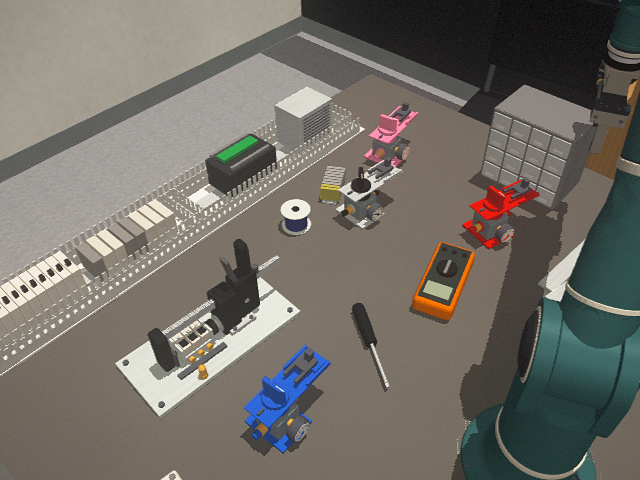

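View pics/top0.png

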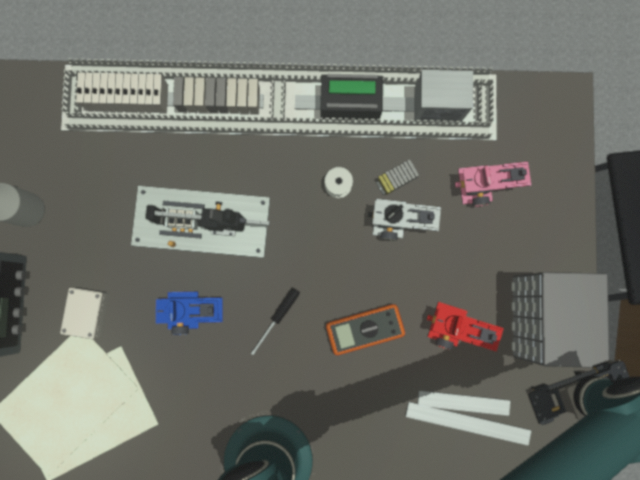

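The views show four regulator shapes in the top view: blue (190,312), red (465,325), pink (493,180) and grey/white (405,217). Blue, red and pink are excluded, so grey/white is the one meant. The stand is at (200,222), with its jaw at the left end (150,215) and its handle at the right (235,218).

```bash
cat > m.py <<'E'
from h import *
s=load('side');t=load('top')
a=t['color'][185:250,355:455]; b=s['color'][150:235,320:420]
c=t['color'][180:262,125:280]; d=s['color'][230:420,110:310]
R=lambda i:cv2.resize(i,(400,300),interpolation=cv2.INTER_CUBIC)
save(np.vstack([np.hstack([R(a),R(b)]),np.hstack([R(c),R(d)])]),'crop1')
for c in(s,t): c['W']=world(c)
W=t['W']
# stand plate top z~.012
def rect(W,m,name):
    p=W[m]; r=cv2.minAreaRect(p[:,:2].astype(np.float32)*1000); print(name,m.sum(),np.round(r[0],1),np.round(r[1],1),round(r[2],2),'z',np.median(p[:,2]).round(4))
def box(c,u0,v0,u1,v1):
    m=np.zeros((480,640),bool); m[v0:v1,u0:u1]=1; return m
for n,c,bx,br in(('top',t,(125,180,280,262),(355,185,455,250)),('side',s,(105,230,310,420),(320,150,420,235))):
    W=c['W'];z=W[...,2];g=c['color'].astype(int);sat=g.max(-1)-g.min(-1);bri=g.min(-1)
    B=box(c,*bx); rect(W,B&(abs(z-.012)<.006)&(bri>130),n+' plate')
    rect(W,B&(z>.150),n+' hi150')
    rect(W,B&(z>.188),n+' handle top')
    rect(W,B&(z>.09)&(z<.15),n+' 90-150')
    B=box(c,*br)
    rect(W,B&(abs(z-.083)<.005),n+' regplate')
    rect(W,B&(z>.112)&(z<.13),n+' knobtop')
    rect(W,B&(z>.09),n+' >90'); print(np.nanmax(z[B]))
E
python3 m.py
```

```text
top plate 4885 [577.1 185.5] [331.8 151.6] 86.17 z 0.0116
top hi150 228 [572.8 105. ] [51.6 26.4] 82.41 z 0.1833
top handle top 97 [573.5 102. ] [46.2 25.5] 77.13 z 0.1975
top 90-150 972 [574.9 151.1] [287.7  44.6] 87.24 z 0.1076
top regplate 869 [ 592.9 -316.3] [155.4  56.9] 84.82 z 0.0822
top knobtop 111 [ 597.  -321.6] [ 33.5 107.4] 0.5 z 0.1187
top >90 419 [ 591.8 -318.4] [140.9  53.4] 85.26 z 0.098
0.12562187732593685
side plate 5646 [676.7 105. ] [482.2 367.6] 86.49 z 0.0122
side hi150 457 [569.3 108.1] [52.9 28.9] 81.9 z 0.1792
side handle top 135 [567.1  91.5] [19.8 28.4] 77.76 z 0.198
side 90-150 3105 [462.4 155.2] [290.3 266.1] 88.74 z 0.1053
side regplate 667 [ 590.8 -312.5] [159.5  59.8] 84.6 z 0.0818
side knobtop 94 [ 595.7 -318.7] [ 35.1 110.9] 0.5 z 0.1186
side >90 431 [ 585.7 -320.4] [119.7  56.8] 88.5 z 0.0983
0.12466944330175181
```

View pics/crop1.png

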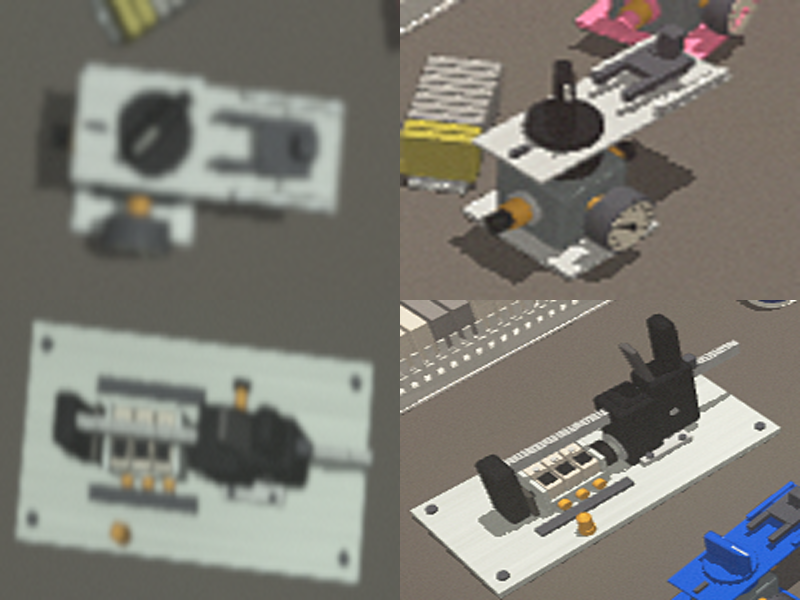

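The crop confirms it. The grey regulator has its mark on the left (world +y), the lock on the right, and the knob bar running lower-left to upper-right. From the joint's range, the nose can only be the lower-left end. Next I'll get numbers.

```bash
cat > m2.py <<'E'
from h import *
s=load('side');t=load('top')
def pts(c,b):
    W=world(c);u0,v0,u1,v1=b; W=W[v0:v1,u0:u1].reshape(-1,3); g=c['color'][v0:v1,u0:u1].reshape(-1,3).astype(int); k=~np.isnan(W[:,0]); return W[k],g[k]
def rect(p): 
    r=cv2.minAreaRect(p.astype(np.float32)*1000); return len(p),np.round(r[0],1),np.round(r[1],1),round(r[2],1)
for n,c,bx,br in(('top',t,(125,180,280,262),(355,185,455,250)),('side',s,(105,230,310,420),(320,150,420,235))):
    W,g=pts(c,br); br_=g.min(1); z=W[:,2]
    p=W[(abs(z-.081)<.003)&(br_>110)][:,:2]; print(n,'regplate',rect(p))
    k=np.linalg.norm(W[:,:2]-[.597,-.285],axis=1)<.04
    p=W[k&(abs(z-.119)<.005)][:,:2]; print(' bar',rect(p), 'mean',p.mean(0).round(4))
    p=W[k&(z>.0855)][:,:2]; (cc,r)=cv2.minEnclosingCircle(p.astype(np.float32)*1000); print(' skirt',np.round(cc,1),round(r,1))
    d=W[:,1]<-.33
    p=W[d&(z>.111)][:,:2]; print(' tab',rect(p))
    p=W[(z>.09)&(z<.102)&d][:,:2]; print(' lock',rect(p))
    if n=='side':
        W,g=pts(c,bx); z=W[:,2]
    else: W,g=pts(c,bx); z=W[:,2]
    for a,b,nm in((.196,.205,'handle'),(.180,.188,'trig'),(.101,.109,'bar')):
        p=W[(z>a)&(z<b)&(abs(W[:,0]-.575)<.08)][:,:2]; print(' ',nm,rect(p),p.mean(0).round(4), p.min(0).round(4),p.max(0).round(4))
E
python3 m2.py
```

```text
top regplate (551, array([ 593.2, -316.3]), array([155.5,  56.4]), 84.6)
 bar (70, array([ 596.1, -284.2]), array([ 9.8, 45.3]), 45.9) mean [ 0.5969 -0.2854]
 skirt [ 593.5 -286.9] 38.9
 tab (33, array([ 587.8, -369. ]), array([14.2, 12.5]), 2.3)
 lock (199, array([ 588. , -358.1]), array([58.2, 54.1]), 3.4)
  handle (62, array([570.1,  87.5]), array([22.2, 15.8]), 2.0) [0.5701 0.0884] [0.559  0.0797] [0.5813 0.0958]
  trig (40, array([572.8, 105.1]), array([51.4, 25.4]), 83.1) [0.5712 0.1111] [0.5572 0.0798] [0.5827 0.1312]
  bar (437, array([575.5, 150.9]), array([287.5,  44.2]), 84.2) [0.5762 0.187 ] [0.5517 0.0077] [0.6009 0.295 ]
side regplate (456, array([ 591.7, -313.4]), array([157.7,  58.5]), 85.0)
 bar (65, array([ 593.6, -280.9]), array([10.3, 45.8]), 45.0) mean [ 0.5941 -0.2805]
 skirt [ 597.4 -285.1] 38.8
 tab (30, array([ 585.2, -365.7]), array([13.9, 15.9]), 75.2)
 lock (176, array([ 584.3, -352.2]), array([60.7, 46.4]), 8.3)
  handle (86, array([568.2,  92.3]), array([17. , 26.5]), 76.7) [0.5669 0.0932] [0.5546 0.0841] [0.5815 0.1017]
  trig (84, array([568.2, 109. ]), array([51.6, 21.8]), 80.8) [0.5654 0.1114] [0.5542 0.0845] [0.5823 0.135 ]
  bar (801, array([571.5, 153.4]), array([288.7,  47.9]), 88.7) [0.57   0.1819] [0.5471 0.0092] [0.5982 0.2978]
```

```bash
cat > go.py <<'E'
import sys
from h import *
from scipy.spatial.transform import Rotation as Ro
def go(x,y,z,yaw):
    o=ctrl.get_obs(); R=Ro.from_euler('xyz',o['orientation']); T=Ro.from_euler('xyz',[np.pi,0,np.radians(yaw)])
    print('shift',(1000*R.inv().apply(np.array([x,y,z])-o['position'])).round(1),'turn',np.degrees((R.inv()*T).as_rotvec()).round(1))
    print('t',o['t'],'pos',o['position'].round(4),'rpy',np.degrees(o['orientation']).round(1),'q7',o['qpos'][6].round(2),'F',o['force'].round(1),'w',o['gripper_width'].round(4),'gf',round(o['grasp_force'],1))
if __name__=='__main__': go(*map(float,sys.argv[1:5]))
E
python3 go.py .5949 -.2826 .2 135.5
python3 - <<'E'
from h import *
W=world(load('top')); print('cabinet',np.nanpercentile(W[275:360,515:600,2],[50,95])); print(W[318,545],W[355,515])
E
python3 -m inch '[[0,0,-50,0,0,0,0.5],[0,0,-90,0,0,0,0.5],[0,0,-90,0,0,0,0.5],[0,0,-90,0,0,0,0.5]]'
```

```text
shift [ 457.9 -176.    14. ] turn [-1.000e-01 -1.000e-01 -1.149e+02]
cabinet [0.19750634 0.20279374]
[ 0.36212073 -0.59575707  0.19947462] [ 0.26797195 -0.58815541  0.0248459 ]
t: 0.5
position: [0.2282, -0.6088, 0.3052]
orientation: [3.14, -0.0, 0.359]
force: [-0.1, -0.3, -1.0]
gripper_width: 0.062
grasp_force: 0.0Traceback (most recent call last):
  File "go.py", line 8, in <module>
    if __name__=='__main__': go(*map(float,sys.argv[1:5]))
                             ~~^^^^^^^^^^^^^^^^^^^^^^^^^^^
  File "go.py", line 7, in go
    print('t',o['t'],'pos',o['position'].round(4),'rpy',np.degrees(o['orientation']).round(1),'q7',o['qpos'][6].round(2),'F',o['force'].round(1),'w',o['gripper_width'].round(4),'gf',round(o['grasp_force'],1))
                                                                                                                                                     ^^^^^^^^^^^^^^^^^^^^^^^^
AttributeError: 'float' object has no attribute 'round'
```

```bash
sed -i "s/o\['gripper_width'\].round(4)/round(o['gripper_width'],4)/" go.py
python3 -m inch '[[458,-176,0,0,0,-115,0.6],[458,-176,0,0,0,-115,0.6],[458,-176,0,0,0,-115,0.6],[458,-176,0,0,0,-115,0.6],[458,-176,0,0,0,-115,0.6],[458,-176,0,0,0,-115,0.6],[458,-176,0,0,0,-115,0.6],[458,-176,0,0,0,-115,0.6],[458,-176,0,0,0,-115,0.6],[458,-176,0,0,0,-115,0.6],[458,-176,0,0,0,-115,0.6],[458,-176,0,0,0,-115,0.6],[458,-176,0,0,0,-115,0.6],[458,-176,0,0,0,-115,0.6],[458,-176,0,0,0,-115,0.6],[458,-176,0,0,0,-115,0.6],[458,-176,0,0,0,-115,0.6]]'
python3 go.py .5949 -.2826 .096 135.5
```

```text
t: 2.2
position: [0.595, -0.2829, 0.3038]
orientation: [-3.141, -0.001, 2.365]
force: [0.3, -0.1, 0.7]
gripper_width: 0.0369
grasp_force: 0.0
shift [  0.    0.3 207.8] turn [-0.  -0.1 -0. ]
t 2.2 pos [ 0.595  -0.2829  0.3038] rpy [-1.800e+02 -1.000e-01  1.355e+02] q7 1.0 F [ 0.3 -0.1  0.7] w 0.0369 gf 0.0
```

```bash

python3 -m inch '[[0,0,50,0,0,0,0.6],[0,0,100,0,0,0,0.6],[0,0,150,0,0,0,0.6],[0,0,185,0,0,0,0.6],[0,0,207,0,0,0,0.6],[0,0,207,0,0,0,0.6],[0,0,207,0,0,0,0.6]]'
python3 -m inch '[[0,0,0,0,0,0,1],[0,0,0,0,0,0,1],[0,0,0,0,0,0,1],[0,0,0,0,0,0,1],[0,0,0,0,0,0,1]]'
python3 - <<'E'
from h import *
s=snap('side');t=snap('top')
R=lambda i:cv2.resize(i,(400,300),interpolation=cv2.INTER_CUBIC)
save(np.hstack([R(t['color'][170:260,340:460]),R(s['color'][120:240,300:460])]),'grip1')
E
```

```text
t: 2.9
position: [0.5956, -0.2829, 0.098]
orientation: [3.141, 0.0, 2.366]
force: [-0.1, -0.3, 0.4]
gripper_width: 0.0368
grasp_force: 0.0
t: 3.4
position: [0.5951, -0.2842, 0.0988]
orientation: [-3.14, 0.001, 2.365]
force: [-3.4, -1.3, 6.1]
gripper_width: 0.0094
grasp_force: 30.0
```

View pics/grip1.png

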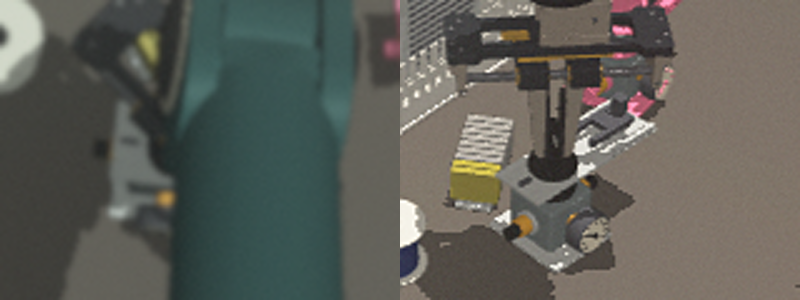

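The side crop shows the fingers holding the bar, with 9.4 mm measured. I'll turn it 50.7° clockwise, which is positive about tool z.

```bash

python3 -m inch '[[0,0,0,0,0,7,1],[0,0,0,0,0,14,1],[0,0,0,0,0,21,1],[0,0,0,0,0,28,1],[0,0,0,0,0,35,1],[0,0,0,0,0,42,1],[0,0,0,0,0,48,1],[0,0,0,0,0,51,1],[0,0,0,0,0,51,1],[0,0,0,0,0,51,1]]'
python3 -m inch '[[0,0,0,0,0,0,0.7],[0,0,0,0,0,0,0.7],[0,0,0,0,0,0,0.7],[0,0,-30,0,0,0,0.7],[0,0,-70,0,0,0,1],[0,0,-70,0,0,0,1]]'
python3 go.py .5949 -.2826 .098 84.8
```

```text
t: 4.5
position: [0.5946, -0.2844, 0.0988]
orientation: [-3.141, 0.002, 1.475]
force: [-3.8, -2.2, 6.6]
gripper_width: 0.0099
grasp_force: 30.0
t: 5.1
position: [0.5988, -0.2838, 0.1732]
orientation: [3.132, 0.003, 1.476]
force: [-0.8, 0.3, 0.5]
gripper_width: 0.0138
grasp_force: 0.0
shift [ 1.  -4.7 75.2] turn [ 0.5  0.1 -0.2]
t 5.1 pos [ 0.5988 -0.2838  0.1732] rpy [1.795e+02 1.000e-01 8.460e+01] q7 0.16 F [-0.8  0.3  0.5] w 0.0138 gf 0.0
```

```bash

python3 -m inch '[[-50,0,0,0,0,0,1],[-100,0,0,0,0,0,1],[-112,0,0,0,0,0,1],[-112,0,0,0,0,0,1]]'
python3 - <<'E'
from h import *
for n in('side','top'):
    c=snap(n);W=world(c); k=(np.linalg.norm(W[...,:2]-[.595,-.283],axis=2)<.032)&(abs(W[...,2]-.119)<.005)
    p=W[k][:,:2]; print(n,len(p), cv2.minAreaRect(p.astype(np.float32)*1000) if len(p)>3 else '')
    k=(np.linalg.norm(W[...,:2]-[.5865,-.3674],axis=2)<.02)&(abs(W[...,2]-.114)<.004);p=W[k][:,:2]; print(' tab',len(p),p.mean(0))
    if n=='side': save(cv2.resize(c['color'][120:240,300:460],(800,600),interpolation=cv2.INTER_CUBIC),'knob2')
E
python3 go.py .584 -.3953 .103 84.8
```

```text
t: 5.5
position: [0.583, -0.3975, 0.1664]
orientation: [-3.14, 0.0, 1.471]
force: [-0.5, 1.1, 0.5]
gripper_width: 0.0005
grasp_force: 0.0
side 79 ((593.0567626953125, -281.3025207519531), (42.62554168701172, 13.122570991516113), 85.18408966064453)
 tab 27 [ 0.58624076 -0.3661981 ]
top 80 ((596.17919921875, -283.51123046875), (44.72777557373047, 10.138252258300781), 84.1078872680664)
 tab 34 [ 0.58770607 -0.36965068]
shift [-3.  -0.8 63.8] turn [-0.  -0.1 -0.2]
t 5.6 pos [ 0.5851 -0.3925  0.1668] rpy [-1.80e+02 -1.00e-01  8.46e+01] q7 0.33 F [-0.3  0.7  0.4] w 0.0004 gf 0.0
```

View pics/knob2.png

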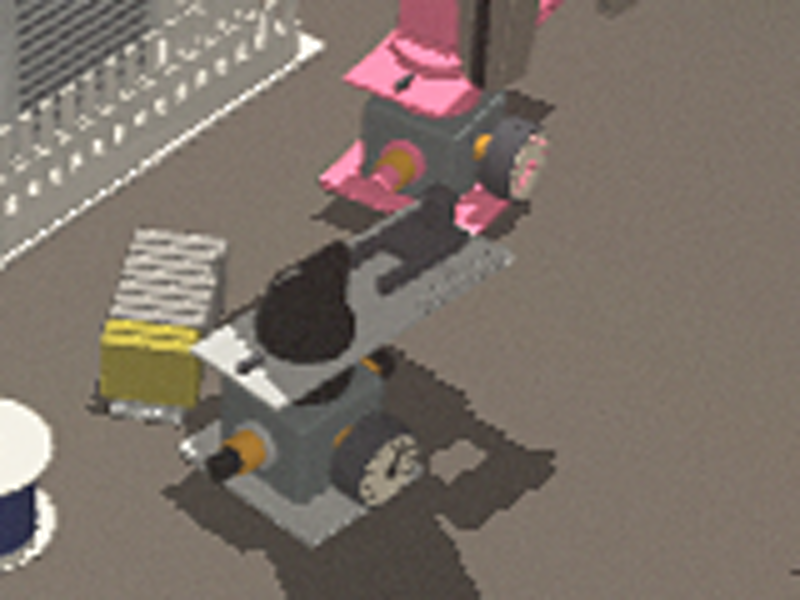

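The picture shows the bar in line with the mark at (250,365). Its measured angle is 84.6° and the plate's is 84.8°. The lock is behind it, at about (420,230). Next I'll push the lock.

```bash

python3 -m inch '[[-4,0,30,0,0,0,1],[-4,0,64,0,0,0,1],[-4,0,64,0,0,0,1],[-4,0,64,0,0,0,1]]'
python3 -m inch '[[4,0,0,0,0,0,1],[8,0,0,0,0,0,1],[12,0,0,0,0,0,1],[16,0,0,0,0,0,1],[20,0,0,0,0,0,1],[24,0,0,0,0,0,1],[28,0,0,0,0,0,1],[31,0,0,0,0,0,1],[31,0,0,0,0,0,1],[31,0,0,0,0,0,1]]'
```

```text
t: 6.0
position: [0.5851, -0.3961, 0.1037]
orientation: [-3.141, -0.002, 1.479]
force: [-0.1, 0.2, 0.5]
gripper_width: 0.0005
grasp_force: 0.0
t: 7.0
position: [0.587, -0.3668, 0.1031]
orientation: [-3.141, -0.001, 1.476]
force: [0.1, -0.3, 0.5]
gripper_width: 0.0004
grasp_force: 0.5
```

```bash

python3 -m inch '[[2,0,0,0,0,0,1],[4,0,0,0,0,0,1],[6,0,0,0,0,0,1],[8,0,0,0,0,0,1],[10,0,0,0,0,0,1],[11,0,0,0,0,0,1]]'
python3 -m inch '[[1,0,0,0,0,0,1],[2,0,0,0,0,0,1],[2,0,0,0,0,0,1]]'
python3 -c "
from h import *
for n in('side','top'):
    W=world(snap(n));k=(np.linalg.norm(W[...,:2]-[.5885,-.3374],axis=2)<.016)&(abs(W[...,2]-.113)<.004);p=W[k][:,:2]; print(n,len(p),p.mean(0) if len(p) else '',p.max(0))"
```

```text
t: 7.6
position: [0.5879, -0.3563, 0.1032]
orientation: [-3.141, -0.0, 1.476]
force: [-0.1, -2.7, -2.4]
gripper_width: 0.0007
grasp_force: 1.5
t: 7.9
position: [0.588, -0.3555, 0.1033]
orientation: [-3.141, 0.001, 1.475]
force: [-0.1, -4.8, -3.9]
gripper_width: 0.0007
grasp_force: 2.4
side 41 [ 0.58718351 -0.33915923] [ 0.6004792  -0.32830137]
top 9 [ 0.5902728  -0.33508028] [ 0.59586192 -0.33381446]
```

```bash

python3 -m inch '[[1,0,0,0,0,0,1],[2,0,0,0,0,0,1],[3,0,0,0,0,0,1],[3,0,0,0,0,0,1]]'
python3 -m inch '[[1,0,0,0,0,0,1],[2,0,0,0,0,0,1],[3,0,0,0,0,0,1],[3,0,0,0,0,0,1]]'
```

```text
t: 8.4
position: [0.588, -0.3553, 0.1035]
orientation: [3.141, 0.004, 1.474]
force: [0.2, -9.9, -5.1]
gripper_width: 0.0007
grasp_force: 4.9
t: 8.8
position: [0.5879, -0.3552, 0.1036]
orientation: [3.14, 0.008, 1.472]
force: [2.3, -14.7, -7.0]
gripper_width: 0.0004
grasp_force: 7.2
```

```bash

python3 -m inch '[[-10,0,0,0,0,0,1],[-16,0,-20,0,0,0,1],[-40,0,-70,0,0,0,1],[-70,0,-110,0,0,0,0.4],[-70,0,-110,0,0,0,0.4]]'
python3 -c "
from h import *
o=[]
for n in('side','top'):
    c=snap(n);W=world(c);k=(np.linalg.norm(W[...,:2]-[.5892,-.3374],axis=2)<.014)&(abs(W[...,2]-.113)<.005);p=W[k][:,:2]; print(n,len(p),cv2.minAreaRect(p.astype(np.float32)*1000))
    b=c['color'][185:250,355:455] if n=='top' else c['color'][150:225,330:430]
    o.append(cv2.resize(b,(400,300),interpolation=cv2.INTER_CUBIC))
    k=(np.linalg.norm(W[...,:2]-[.595,-.283],axis=2)<.032)&(abs(W[...,2]-.119)<.005)
    p=W[k][:,:2]; print(cv2.minAreaRect(p.astype(np.float32)*1000))
save(np.hstack(o),'lock')"
```

```text
t: 9.3
position: [0.5842, -0.4227, 0.2205]
orientation: [3.133, 0.005, 1.472]
force: [0.0, -0.8, 0.6]
gripper_width: 0.0146
grasp_force: 0.0
side 34 ((589.647216796875, -337.37017822265625), (16.459508895874023, 13.495553016662598), 2.43487811088562)
((592.597900390625, -280.9756164550781), (46.52699661254883, 16.420822143554688), 75.49824523925781)
top 26 ((590.1522216796875, -339.69384765625), (11.039857864379883, 12.215591430664062), 79.21772766113281)
((595.2097778320312, -283.74072265625), (44.10707473754883, 11.112068176269531), 86.15422058105469)
```

View pics/lock.png

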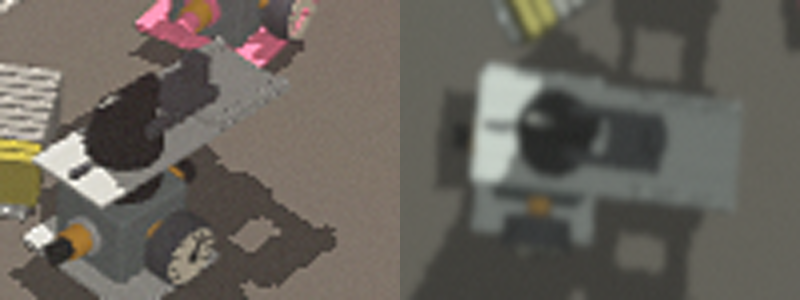

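The tab moved about 29.5 mm and the knob is still on the mark, so the lock is home. Next is the clamp.

```bash
python3 go.py .570 .108 .29 176.2
```

```text
shift [522.7 -63.2 -74.6] turn [  0.1   0.1 -91.7]
t 9.4 pos [ 0.5831 -0.4184  0.2154] rpy [179.8  -0.   84.5] q7 0.37 F [ 0.3  0.6 -0.1] w 0.0225 gf 0.0
```

```bash
python3 -m inch '[[0,0,-75,0,0,0,0.2],[523,-63,-75,0,0,-92,0.2],[523,-63,-75,0,0,-92,0.2],[523,-63,-75,0,0,-92,0.2],[523,-63,-75,0,0,-92,0.2],[523,-63,-75,0,0,-92,0.2],[523,-63,-75,0,0,-92,0.2],[523,-63,-75,0,0,-92,0.2],[523,-63,-75,0,0,-92,0.2],[523,-63,-75,0,0,-92,0.2],[523,-63,-75,0,0,-92,0.2],[523,-63,-75,0,0,-92,0.2],[523,-63,-75,0,0,-92,0.2],[523,-63,-75,0,0,-92,0.2],[523,-63,-75,0,0,-92,0.2],[523,-63,-75,0,0,-92,0.2]]'
python3 go.py .570 .108 .152 176.2
cat > jaw.py <<'E'
from h import *
u=np.array([.0663,.9978])
for n in('side','top'):
    c=snap(n);W=world(c);z=W[...,2];s=(W[...,:2]-[.569,.091])@u; x=(W[...,:2]-[.569,.091])@[u[1],-u[0]]
    g=c['color'].astype(int);dark=g.max(-1)<75
    m=(abs(x)<.03)&(s>.1)&(s<.24)&(z>.055)&(z<.125)&dark; q=s[m]
    q2=q[q>.14]
    r=(abs(x-0)<.03)&(z>.045)&(z<.07)&(s>.05)&(s<.22)&(g.min(-1)>110); qr=s[r]
    m2=(abs(x)<.02)&(z>.135); qq=s[m2]
    print(n,'jaw s',np.percentile(q2,[1,5,50,95,99]).round(4) if len(q2) else '','manif',np.percentile(qr,[1,99]).round(4) if len(qr)else '',len(qr))
E
python3 jaw.py
```

```text
t: 11.0
position: [0.5691, 0.1067, 0.2879]
orientation: [-3.141, -0.001, 3.079]
force: [0.4, 0.2, -0.6]
gripper_width: 0.0734
grasp_force: 0.0
shift [ -0.9   1.5 135.9] turn [-0.  -0.1  0.2]
t 11.0 pos [0.5691 0.1067 0.2879] rpy [-1.800e+02 -1.000e-01  1.764e+02] q7 1.02 F [ 0.4  0.2 -0.6] w 0.0734 gf 0.0
side jaw s [0.1417 0.1553 0.1967 0.2063 0.2068] manif [0.0777 0.1726] 633
top jaw s [0.1832 0.1848 0.1918 0.1987 0.1993] manif  0
```

```bash
python3 -c "
from h import *
c=load('side'); save(cv2.resize(c['color'][310:400,130:250],(800,600),interpolation=cv2.INTER_CUBIC),'jaw')
W=world(c);u=np.array([.0663,.9978]);d=W[...,:2]-[.569,.091];s=d@u;x=d@[u[1],-u[0]]
for v in range(325,385,4): print(v,[(k,int(s[v,k]*1000),int(x[v,k]*1000),int(W[v,k,2]*1000)) for k in range(145,245,7) if s[v,k]==s[v,k]])
"
```

```text
325 [(145, 170, 119, 0), (152, 160, 109, 0), (159, 149, 101, -1), (166, 140, 88, 1), (173, 161, 0, 105), (180, 150, -3, 98), (187, 138, -6, 90), (194, 119, 8, 58), (201, 109, 1, 55), (208, 96, -1, 47), (215, 88, -13, 50), (222, 76, -16, 42), (229, 63, -21, 35), (236, 48, -20, 20), (243, 38, -29, 19)]
329 [(145, 175, 110, 0), (152, 166, 97, 4), (159, 156, 90, 1), (166, 175, 0, 105), (173, 165, -4, 101), (180, 153, -5, 91), (187, 134, 9, 59), (194, 123, 2, 55), (201, 115, -7, 57), (208, 105, -15, 56), (215, 90, -13, 40), (222, 78, -17, 32), (229, 65, -21, 24), (236, 56, -32, 26), (243, 41, -31, 10)]
333 [(145, 181, 100, 1), (152, 197, 11, 105), (159, 189, -1, 110), (166, 179, -4, 103), (173, 167, -4, 91), (180, 136, 40, 18), (187, 138, 3, 56), (194, 131, -8, 61), (201, 121, -17, 61), (208, 109, -20, 52), (215, 93, -15, 32), (222, 76, -10, 11), (229, 66, -19, 10), (236, 57, -31, 13), (243, 47, -38, 11)]
337 [(145, 186, 92, 1), (152, 203, 0, 109), (159, 194, -8, 109), (166, 184, -13, 105), (173, 162, 13, 57), (180, 153, 5, 56), (187, 144, -5, 59), (194, 134, -12, 56), (201, 125, -21, 56)
[... 2846 characters left out ...]
-75, 14), (222, 127, -77, 2), (229, 117, -84, -1), (236, 107, -92, -1), (243, 99, -102, 0)]
377 [(145, 236, 9, 10), (152, 227, -1, 12), (159, 218, -10, 13), (166, 209, -20, 14), (173, 200, -27, 12), (180, 192, -42, 21), (187, 181, -44, 10), (194, 171, -53, 10), (201, 164, -67, 18), (208, 154, -73, 13), (222, 131, -81, -1), (229, 123, -92, 0), (236, 114, -101, 1), (243, 104, -108, -1)]
381 [(145, 240, 1, 11), (152, 232, -8, 12), (159, 223, -18, 13), (166, 213, -24, 9), (173, 204, -35, 13), (180, 195, -43, 12), (187, 186, -53, 14), (194, 177, -62, 13), (201, 168, -71, 15), (208, 158, -76, 8), (215, 145, -79, -2), (222, 137, -88, 0), (229, 128, -98, 0), (236, 119, -108, 1), (243, 110, -117, 1)]
```

View pics/jaw.png

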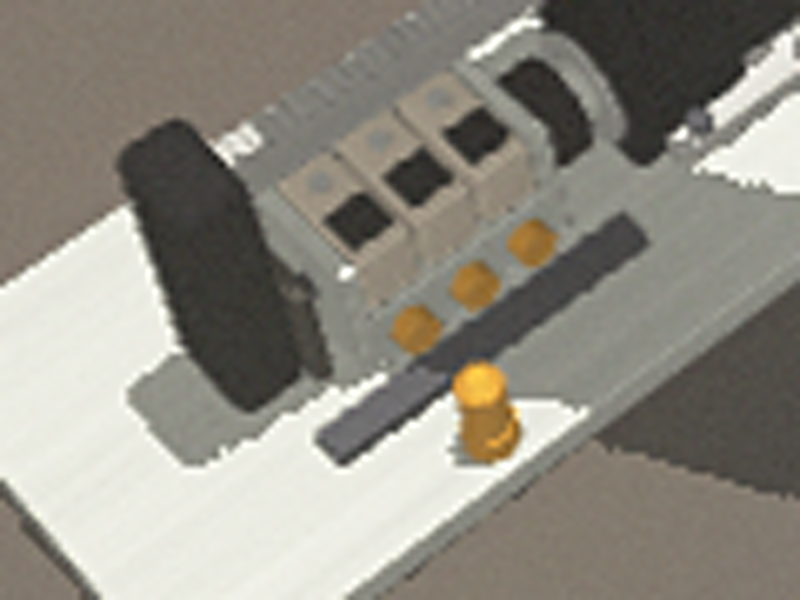

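The crop shows the jaw pad's near edge at about (325,375) bottom and (303,280) top, the seal's dark face rim at about (500,75), (545,57), (580,90), (590,130) and (565,165), and the manifold between them. I'll calculate the pad–seal distance.

```bash
cat > seal.py <<'E'
from h import *
from scipy.optimize import least_squares
c=load('side');u=np.array([.0663,.9978,0]);ex=np.array([.9978,-.0663,0]);o=np.array([.569,.091,0])
def ray(X,Y):
    p=np.array([130+X*.15-.5,310+Y*.15-.5,1]); d=c['R'].T@np.linalg.inv(c['K'])@p; C=-c['R'].T@c['t']; return C-o,d
def hit(X,Y,n,k): C,d=ray(X,Y); P=C+d*(k-C@n)/(d@n); return np.array([P@u,P@ex,P[2]])*1000
rim=[(500,75),(545,57),(580,90),(590,130),(565,165)]
def f(p,R=16): return [np.hypot(*(hit(*q,u,p[0]/1e3)[1:]-[p[1],p[2]]))-R for q in rim]
r=least_squares(f,[100,0,35]); print('seal free fit',r.x,r.fun)
r=least_squares(lambda p:f([p[0],p[1],35]),[100,0]); print('seal z fixed',r.x,r.fun)
x0=r.x[1]
for xc in(0,x0):
  for q in((325,375),(315,320),(303,280)): print('pad',xc,q,hit(*q,ex,(xc-20)/1e3).round(1))
E
python3 seal.py
python3 -m inch '[[0,1,50,0,0,0,0.2],[0,1,100,0,0,0,0.2],[0,1,136,0,0,0,0.2],[0,1,136,0,0,0,0.2],[0,1,136,0,0,0,0.2]]'
```

```text
seal free fit [ 231.56067827 -289.39958428  447.70350866] [-0.4888174  -1.63886292  3.04663456 -2.21173609  0.22103678]
seal z fixed [87.03515494  0.91133322] [15.42083868  8.23212034 14.92711614  4.69759665 13.45035573]
pad 0 (325, 375) [181.6 -20.   20.6]
pad 0 (315, 320) [179.7 -20.   45.1]
pad 0 (303, 280) [179.6 -20.   63.7]
pad 0.9113332219125229 (325, 375) [181.3 -19.1  19.3]
pad 0.9113332219125229 (315, 320) [179.3 -19.1  43.8]
pad 0.9113332219125229 (303, 280) [179.2 -19.1  62.4]
t: 11.6
position: [0.5697, 0.1091, 0.1532]
orientation: [3.141, -0.0, 3.081]
force: [0.2, 0.3, 1.3]
gripper_width: 0.0735
grasp_force: 0.0
```

```bash
cat > trk.py <<'E'
# template tracking of jaw and manifold vs baseline, in mm along stand y (closing positive)
from h import *
import os,sys
c=snap('side')
if not os.path.exists('base.pkl'): pickle.dump(c,open('base.pkl','wb'))
b=pickle.load(open('base.pkl','rb'))
u=np.array([.0663,.9978,0])
def px(c,P): q=c['R']@P+c['t']; q=c['K']@q; return q[:2]/q[2]
def fit(u0,v0,u1,v1,z,name):
    B=cv2.cvtColor(b['color'],cv2.COLOR_RGB2GRAY).astype(np.float32);G=cv2.cvtColor(c['color'],cv2.COLOR_RGB2GRAY).astype(np.float32)
    W=world(b)[(v0+v1)//2,(u0+u1)//2]; T=B[v0:v1,u0:u1]
    best=[]
    for d in np.arange(-1,40,.1):
        k=px(b,W-u*d/1e3)-px(b,W)
        M=np.float32([[1,0,u0+k[0]],[0,1,v0+k[1]]])
        S=cv2.warpAffine(G,M,(u1-u0,v1-v0),flags=cv2.INTER_LINEAR|cv2.WARP_INVERSE_MAP)
        best.append((np.corrcoef(S.ravel(),T.ravel())[0,1],d))
    m=max(best); print(name,'moved %.1f corr %.3f'%(m[1],m[0]))
fit(150,328,180,368,0,'jaw'); fit(176,328,208,354,0,'manifold')
o=ctrl.get_obs(); print('t',o['t'],'F',o['force'].round(1),'w',round(o['gripper_width']*1e3,1),'gf',round(o['grasp_force'],1),'s',round(float((o['position']-[.569,.091,0])@u)*1e3,1))
E
python3 trk.py
python3 -m inch '[[0,-1,0,0,0,0,0.3],[0,-2,0,0,0,0,0.4],[0,-3,0,0,0,0,0.47],[0,-5,0,0,0,0,0.53],[0,-8,0,0,0,0,0.6],[0,-11,0,0,0,0,0.67],[0,-13,0,0,0,0,0.74],[0,-13,0,0,0,0,0.74]]'
python3 trk.py
```

```text
jaw moved -0.0 corr 1.000
manifold moved -0.0 corr 1.000
t 11.65 F [0.4 0.7 0.3] w 73.5 gf 0.0 s 18.6
t: 12.45
position: [0.5692, 0.0951, 0.1539]
orientation: [-3.141, 0.001, 3.079]
force: [-1.9, -2.9, 6.8]
gripper_width: 0.0277
grasp_force: 30.0
jaw moved 4.4 corr 0.904
manifold moved 0.2 corr 0.870
t 12.5 F [-2.  -3.5  6.3] w 27.5 gf 30.0 s 4.1
```

```bash

python3 -m inch '[[0,3,0,0,0,0,0.65],[0,6,0,0,0,0,0.58],[0,9,0,0,0,0,0.5],[0,12,0,0,0,0,0.38],[0,13,0,0,0,0,0.38],[0,13,0,0,0,0,0.38]]'
python3 trk.py
python3 -m inch '[[0,-1,0,0,0,0,0.47],[0,-4,0,0,0,0,0.53],[0,-7,0,0,0,0,0.6],[0,-10,0,0,0,0,0.67],[0,-13,0,0,0,0,0.74],[0,-13,0,0,0,0,0.74]]'
python3 trk.py
```

```text
t: 13.1
position: [0.5694, 0.1097, 0.1525]
orientation: [3.141, 0.0, 3.082]
force: [0.0, -0.7, 0.2]
gripper_width: 0.0568
grasp_force: 1.0
jaw moved 4.4 corr 0.908
manifold moved -0.0 corr 0.992
t 13.15 F [ 0.7 -2.4  0. ] w 57.2 gf 0.9 s 18.7
t: 13.75
position: [0.5684, 0.0952, 0.1524]
orientation: [-3.141, -0.001, 3.08]
force: [0.1, -6.3, 3.2]
gripper_width: 0.0277
grasp_force: 30.0
jaw moved 8.0 corr 0.851
manifold moved 2.6 corr 0.852
t 13.8 F [-0.8 -5.9  3.5] w 27.8 gf 30.0 s 4.1
```

```bash

python3 -m inch '[[0,3,0,0,0,0,0.65],[0,6,0,0,0,0,0.58],[0,9,0,0,0,0,0.5],[0,12,0,0,0,0,0.36],[0,12,0,0,0,0,0.36],[0,12,0,0,0,0,0.36]]'
python3 trk.py
python3 -m inch '[[0,-1,0,0,0,0,0.47],[0,-4,0,0,0,0,0.53],[0,-7,0,0,0,0,0.6],[0,-10,0,0,0,0,0.67],[0,-12,0,0,0,0,0.74],[0,-12,0,0,0,0,0.74]]'
python3 trk.py
```

```text
t: 14.4
position: [0.5687, 0.1098, 0.1523]
orientation: [3.14, -0.001, 3.083]
force: [-1.8, -0.3, 0.3]
gripper_width: 0.0587
grasp_force: 0.0
jaw moved 7.9 corr 0.838
manifold moved 2.6 corr 0.939
t 14.45 F [0.8 0.2 0.2] w 58.5 gf 0.0 s 18.5
t: 15.05
position: [0.5681, 0.0952, 0.1524]
orientation: [-3.141, -0.001, 3.08]
force: [-3.4, -5.1, 2.7]
gripper_width: 0.0276
grasp_force: 30.0
jaw moved 13.1 corr 0.828
manifold moved 7.1 corr 0.906
t 15.1 F [-3.7 -4.6  2.5] w 27.7 gf 30.0 s 4.1
```

```bash
python3 -c "
from h import *
f=lambda c:cv2.resize(c['color'][312:357,180:240],(400,300),interpolation=cv2.INTER_CUBIC)
b=pickle.load(open('base.pkl','rb'));n=load('side');save(np.hstack([f(b),f(n)]),'cmp1')"
```

```text
(no output)
```

View pics/cmp1.png

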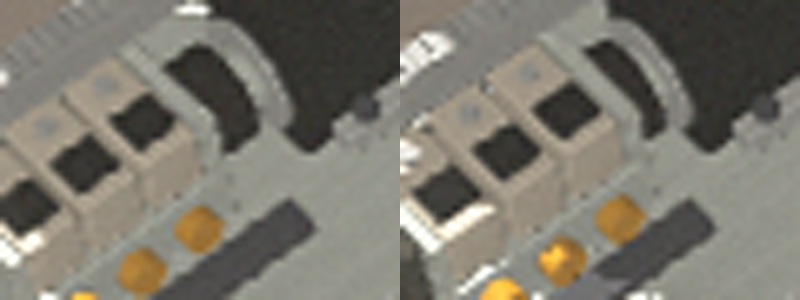

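The crop shows the base view on the left and the present view on the right. The black band between manifold and cup has narrowed from roughly 60 px to 40 px, but I can't tell whether it's touching. I'll let the trigger out, then squeeze part-way and read the finger force.

```bash

python3 -m inch '[[0,3,0,0,0,0,0.65],[0,6,0,0,0,0,0.58],[0,9,0,0,0,0,0.5],[0,12,0,0,0,0,0.36],[0,12,0,0,0,0,0.36],[0,12,0,0,0,0,0.36]]'
python3 trk.py
python3 -m inch '[[0,-1,0,0,0,0,0.47],[0,-3,0,0,0,0,0.51],[0,-4,0,0,0,0,0.54],[0,-4,0,0,0,0,0.54],[0,-4,0,0,0,0,0.54]]'
python3 -m inch '[[0,-1,0,0,0,0,0.56],[0,-1,0,0,0,0,0.56],[0,-1,0,0,0,0,0.56]]'
python3 -m inch '[[0,-1,0,0,0,0,0.58],[0,-1,0,0,0,0,0.58],[0,-1,0,0,0,0,0.58]]'
python3 trk.py
```

```text
t: 15.7
position: [0.5698, 0.1094, 0.1528]
orientation: [3.14, 0.001, 3.083]
force: [-0.1, 0.1, 0.7]
gripper_width: 0.059
grasp_force: 0.0
jaw moved 13.1 corr 0.802
manifold moved 6.9 corr 0.921
t 15.75 F [0.1 0.1 0.3] w 58.8 gf 0.0 s 18.2
t: 16.25
position: [0.5692, 0.1025, 0.1527]
orientation: [-3.14, -0.0, 3.08]
force: [-1.4, -5.4, 3.5]
gripper_width: 0.0421
grasp_force: 15.3
t: 16.55
position: [0.5692, 0.1015, 0.1527]
orientation: [-3.14, -0.0, 3.08]
force: [-1.8, -5.9, 2.7]
gripper_width: 0.0408
grasp_force: 16.7
t: 16.85
position: [0.5691, 0.1006, 0.1527]
orientation: [-3.14, 0.0, 3.08]
force: [-1.7, -5.7, 3.5]
gripper_width: 0.0387
grasp_force: 17.0
jaw moved 13.6 corr 0.817
manifold moved 7.8 corr 0.950
t 16.9 F [-1.5 -6.4  4.1] w 39.0 gf 17.0 s 9.6
```

```bash

python3 -m inch '[[0,-1,0,0,0,0,0.58],[0,-2,0,0,0,0,0.58],[0,-2,0,0,0,0,0.58],[0,-2,0,0,0,0,0.58]]'
python3 -m inch '[[0,-1,0,0,0,0,0.60],[0,-2,0,0,0,0,0.60],[0,-2,0,0,0,0,0.60],[0,-2,0,0,0,0,0.60]]'
python3 trk.py
```

```text
t: 17.3
position: [0.5691, 0.1006, 0.1527]
orientation: [3.141, 0.001, 3.082]
force: [0.6, -1.1, 0.6]
gripper_width: 0.0389
grasp_force: 14.3
t: 17.7
position: [0.569, 0.0997, 0.1528]
orientation: [3.139, 0.001, 3.082]
force: [3.1, 4.3, 0.5]
gripper_width: 0.0366
grasp_force: 12.2
jaw moved 13.9 corr 0.814
manifold moved 8.3 corr 0.943
t 17.75 F [ 2.4  5.  -0.1] w 37.0 gf 11.9 s 8.7
```

```bash

python3 -m inch '[[0,0,0,0,0,0,0.63],[0,0,0,0,0,0,0.63],[0,0,0,0,0,0,0.63]]'
python3 trk.py
python3 -m inch '[[0,-2,0,0,0,0,0.66],[0,-2,0,0,0,0,0.66],[0,-2,0,0,0,0,0.66]]'
python3 trk.py
```

```text
t: 18.05
position: [0.5689, 0.0983, 0.1528]
orientation: [3.141, 0.001, 3.081]
force: [3.1, 2.8, 3.2]
gripper_width: 0.0342
grasp_force: 13.9
jaw moved 14.1 corr 0.814
manifold moved 9.2 corr 0.935
t 18.1 F [1.9 1.2 1.9] w 34.2 gf 13.9 s 7.3
t: 18.4
position: [0.5688, 0.0969, 0.1529]
orientation: [3.141, 0.001, 3.082]
force: [2.5, 4.7, 3.2]
gripper_width: 0.031
grasp_force: 13.1
jaw moved 15.6 corr 0.815
manifold moved 9.9 corr 0.937
t 18.45 F [2.5 4.3 3.3] w 31.4 gf 13.0 s 5.9
```

```bash

python3 -m inch '[[0,0,0,0,0,0,0.68],[0,0,0,0,0,0,0.68],[0,0,0,0,0,0,0.68]]'
python3 trk.py
python3 -m inch '[[0,0,0,0,0,0,0.69],[0,0,0,0,0,0,0.69],[0,0,0,0,0,0,0.69]]'
python3 trk.py
python3 -m inch '[[0,-1,0,0,0,0,0.70],[0,-1,0,0,0,0,0.70],[0,-1,0,0,0,0,0.70]]'
python3 trk.py
```

```text
t: 18.75
position: [0.5688, 0.096, 0.1529]
orientation: [-3.141, 0.0, 3.081]
force: [1.3, 2.0, 6.1]
gripper_width: 0.0294
grasp_force: 14.9
jaw moved 15.9 corr 0.815
manifold moved 10.4 corr 0.939
t 18.8 F [1.8 2.  4.3] w 29.9 gf 14.9 s 5.0
t: 19.1
position: [0.5685, 0.0954, 0.1527]
orientation: [-3.14, -0.0, 3.081]
force: [1.3, 2.4, 2.3]
gripper_width: 0.0286
grasp_force: 2.2
jaw moved 16.0 corr 0.819
manifold moved 10.4 corr 0.936
t 19.15 F [1.  1.4 3.5] w 28.8 gf 2.3 s 4.4
t: 19.45
position: [0.5683, 0.0952, 0.1525]
orientation: [-3.142, -0.0, 3.081]
force: [0.6, 2.7, 3.8]
gripper_width: 0.0277
grasp_force: 16.6
jaw moved 15.9 corr 0.822
manifold moved 10.4 corr 0.929
t 19.5 F [0.9 2.1 3.1] w 27.7 gf 16.6 s 4.1
```

```bash
cat > dep.py <<'E'
from h import *
u=np.array([.0663,.9978])
def jaw(c):
    W=world(c);d=W[...,:2]-[.569,.091];s=d@u;x=d@[u[1],-u[0]];z=W[...,2]
    g=c['color'].max(-1)
    m=np.zeros(s.shape,bool);m[300:400,120:260]=1
    m&=(g<90)&(z>.035)&(z<.105)&(abs(x)<.022)&(s>.16)
    q=s[m]*1e3; q=q[q>np.percentile(q,99)-6]; h,e=np.histogram(q,24); return len(q),np.median(q).round(2),np.percentile(q,[50,80,95,99]).round(1)
print(jaw(pickle.load(open('base.pkl','rb')))); 
for i in range(3): print(jaw(snap('side')))
E
python3 dep.py
```

```text
(199, np.float64(205.6), array([205.6, 206.3, 206.7, 206.9]))
(210, np.float64(188.74), array([188.7, 189.3, 189.7, 190. ]))
(200, np.float64(188.77), array([188.8, 189.3, 189.7, 190. ]))
(203, np.float64(188.59), array([188.6, 189.3, 189.7, 190.2]))
```

```bash

python3 -m inch '[[0,3,0,0,0,0,0.65],[0,6,0,0,0,0,0.58],[0,9,0,0,0,0,0.5],[0,14,0,0,0,0,0.36],[0,14,0,0,0,0,0.36],[0,14,0,0,0,0,0.36]]'
python3 dep.py; python3 trk.py
python3 -m inch '[[0,-1,0,0,0,0,0.47],[0,-3,0,0,0,0,0.50],[0,-5,0,0,0,0,0.53],[0,-5,0,0,0,0,0.53],[0,-5,0,0,0,0,0.53]]'
python3 trk.py
python3 -m inch '[[0,-1,0,0,0,0,0.55],[0,-1,0,0,0,0,0.55],[0,-1,0,0,0,0,0.55]]'
python3 trk.py
```

```text
t: 20.25
position: [0.5689, 0.11, 0.1523]
orientation: [3.141, -0.001, 3.082]
force: [0.8, 0.7, 0.2]
gripper_width: 0.0593
grasp_force: 0.0
(199, np.float64(205.6), array([205.6, 206.3, 206.7, 206.9]))
(212, np.float64(188.7), array([188.7, 189.3, 189.7, 189.9]))
(208, np.float64(188.61), array([188.6, 189.3, 189.6, 189.9]))
(204, np.float64(188.76), array([188.8, 189.3, 189.7, 190.1]))
jaw moved 16.1 corr 0.815
manifold moved 10.1 corr 0.904
t 20.45 F [-0.4  0.3  0.7] w 58.7 gf 0.0 s 18.5
t: 20.95
position: [0.5688, 0.103, 0.1526]
orientation: [-3.14, -0.001, 3.08]
force: [-2.0, -4.3, 2.8]
gripper_width: 0.0435
grasp_force: 18.8
jaw moved 16.3 corr 0.795
manifold moved 10.6 corr 0.939
t 21.0 F [-2.1 -4.7  3.6] w 43.3 gf 18.2 s 11.9
t: 21.3
position: [0.5688, 0.1019, 0.1525]
orientation: [-3.139, -0.001, 3.081]
force: [-2.9, -5.0, 3.0]
gripper_width: 0.0415
grasp_force: 4.9
jaw moved 16.9 corr 0.794
manifold moved 10.8 corr 0.941
t 21.35 F [-2.1 -4.8  3. ] w 41.4 gf 4.9 s 10.8
```

```bash

python3 -m inch '[[0,-2,0,0,0,0,0.57],[0,-2,0,0,0,0,0.57],[0,-2,0,0,0,0,0.57]]'
python3 dep.py|tail -2
python3 -m inch '[[0,-2,0,0,0,0,0.585],[0,-2,0,0,0,0,0.585],[0,-2,0,0,0,0,0.585]]'
python3 dep.py|tail -2; python3 trk.py
python3 - <<'E'
from h import *
f=lambda c:cv2.resize(c['color'][312:357,180:240],(400,300),interpolation=cv2.INTER_CUBIC)
b=pickle.load(open('base.pkl','rb'));n=load('side');save(np.hstack([f(b),f(n)]),'cmp2')
E
```

```text
t: 21.65
position: [0.5687, 0.101, 0.1525]
orientation: [-3.141, -0.0, 3.081]
force: [-1.4, -2.1, 2.5]
gripper_width: 0.0395
grasp_force: 4.4
(209, np.float64(188.04), array([188. , 188.6, 188.9, 189.1]))
(203, np.float64(188.06), array([188.1, 188.6, 189.1, 189.3]))
t: 22.1
position: [0.5688, 0.1003, 0.1526]
orientation: [3.14, 0.0, 3.082]
force: [-0.6, 0.3, 0.8]
gripper_width: 0.0382
grasp_force: 2.1
(206, np.float64(188.1), array([188.1, 188.5, 188.9, 189.2]))
(204, np.float64(188.1), array([188.1, 188.7, 189. , 189.3]))
jaw moved 16.8 corr 0.798
manifold moved 10.8 corr 0.947
t 22.3 F [-0.6  1.8  0.7] w 38.4 gf 1.5 s 9.2
```

View pics/cmp2.png

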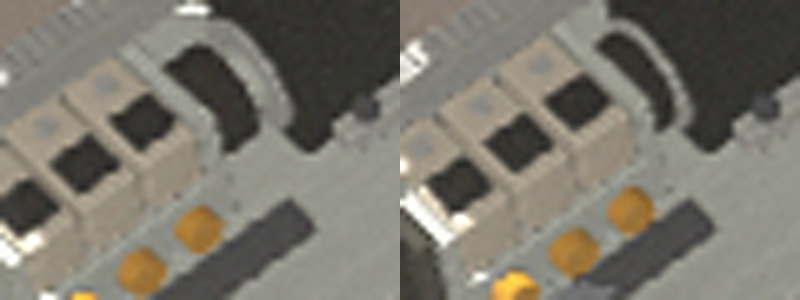

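The right half of the crop shows the black rubber band narrower still, now about 30 px, and the manifold against the seal. The jaw has moved 17.5 mm and the trigger load has dropped. I'll carry on in small steps.

```bash

python3 -m inch '[[0,-1,0,0,0,0,0.60],[0,-1,0,0,0,0,0.60]]'
python3 dep.py|tail -1
python3 -m inch '[[0,-1,0,0,0,0,0.615],[0,-1,0,0,0,0,0.615]]'
python3 dep.py|tail -1
python3 -m inch '[[0,-1,0,0,0,0,0.63],[0,-1,0,0,0,0,0.63]]'
python3 dep.py|tail -1;python3 trk.py
```

```text
t: 22.5
position: [0.5687, 0.099, 0.1528]
orientation: [3.141, 0.0, 3.082]
force: [-0.5, 2.4, 1.8]
gripper_width: 0.0368
grasp_force: 1.5
(207, np.float64(188.01), array([188. , 188.5, 188.9, 189.3]))
t: 22.85
position: [0.5687, 0.0982, 0.1529]
orientation: [3.14, 0.0, 3.082]
force: [-2.3, 5.2, 2.5]
gripper_width: 0.0355
grasp_force: 2.4
(204, np.float64(187.96), array([188. , 188.6, 189. , 189.2]))
t: 23.2
position: [0.5687, 0.0978, 0.153]
orientation: [3.139, 0.001, 3.082]
force: [-1.3, 6.1, 1.7]
gripper_width: 0.0337
grasp_force: 3.1
(208, np.float64(188.04), array([188. , 188.7, 189. , 189.2]))
jaw moved 16.8 corr 0.805
manifold moved 11.0 corr 0.951
t 23.4 F [-1.   6.5  2.3] w 34.1 gf 3.1 s 6.9
```

```bash

python3 -m inch '[[0,-2,0,0,0,0,0.65],[0,-2,0,0,0,0,0.65],[0,-2,0,0,0,0,0.65]]'
python3 dep.py|tail -1
python3 -m inch '[[0,-1,0,0,0,0,0.67],[0,-1,0,0,0,0,0.67],[0,-1,0,0,0,0,0.67]]'
python3 dep.py|tail -1
python3 -m inch '[[0,-1,0,0,0,0,0.69],[0,-1,0,0,0,0,0.69],[0,-1,0,0,0,0,0.69]]'
python3 dep.py|tail -1;python3 trk.py
```

```text
t: 23.7
position: [0.5686, 0.0971, 0.1531]
orientation: [3.138, 0.001, 3.083]
force: [-1.5, 9.0, 1.3]
gripper_width: 0.0324
grasp_force: 4.2
(206, np.float64(187.95), array([187.9, 188.6, 189.1, 189.5]))
t: 24.15
position: [0.5686, 0.0964, 0.1532]
orientation: [3.137, 0.001, 3.083]
force: [-1.4, 8.6, 3.1]
gripper_width: 0.0306
grasp_force: 6.2
(210, np.float64(187.96), array([188. , 188.6, 189. , 189.3]))
t: 24.6
position: [0.5685, 0.0955, 0.1532]
orientation: [3.137, 0.001, 3.083]
force: [-1.7, 8.9, 3.1]
gripper_width: 0.0288
grasp_force: 8.7
(205, np.float64(187.96), array([188. , 188.6, 189. , 189.2]))
jaw moved 16.8 corr 0.816
manifold moved 11.0 corr 0.929
t 24.8 F [-2.5  8.3  2.8] w 28.7 gf 8.7 s 4.5
```

```bash

python3 -m inch '[[0,3,0,0,0,0,0.65],[0,7,0,0,0,0,0.58],[0,11,0,0,0,0,0.5],[0,18,0,0,0,0,0.36],[0,18,0,0,0,0,0.36],[0,18,0,0,0,0,0.36],[0,18,0,0,0,0,0.36]]'
python3 dep.py|tail -2; python3 trk.py
python3 -m inch '[[0,-1,0,0,0,0,0.47],[0,-3,0,0,0,0,0.51],[0,-5,0,0,0,0,0.54],[0,-7,0,0,0,0,0.565],[0,-7.5,0,0,0,0,0.575]]'
python3 dep.py|tail -2; python3 trk.py
```

```text
t: 25.5
position: [0.5695, 0.11, 0.1525]
orientation: [-3.142, 0.0, 3.081]
force: [-0.6, -0.3, 0.4]
gripper_width: 0.0585
grasp_force: 0.0
(211, np.float64(188.02), array([188. , 188.6, 189.1, 189.3]))
(203, np.float64(187.94), array([187.9, 188.5, 189. , 189.4]))
jaw moved 17.0 corr 0.815
manifold moved 10.6 corr 0.896
t 25.7 F [ 0.   0.9 -0.4] w 58.7 gf 0.0 s 19.1
t: 26.2
position: [0.5689, 0.1009, 0.1526]
orientation: [-3.14, -0.001, 3.079]
force: [-2.3, -4.3, 2.6]
gripper_width: 0.0395
grasp_force: 20.4
(200, np.float64(187.2), array([187.2, 187.9, 188.3, 188.7]))
(208, np.float64(187.45), array([187.5, 188. , 188.3, 188.8]))
jaw moved 17.4 corr 0.795
manifold moved 11.7 corr 0.936
t 26.4 F [-2.1 -5.6  3.1] w 39.0 gf 5.1 s 9.7
```

```bash

python3 -m inch '[[0,-0.5,0,0,0,0,0.585],[0,-0.5,0,0,0,0,0.585],[0,-0.5,0,0,0,0,0.585],[0,-0.5,0,0,0,0,0.585],[0,-0.5,0,0,0,0,0.585],[0,-0.5,0,0,0,0,0.585]]'
python3 dep.py|tail -2; python3 trk.py
python3 - <<'E'
from h import *
c=snap('side'); save(cv2.resize(c['color'][130:420,100:420],(662,600)),'final')
E
```

```text
t: 27.0
position: [0.5688, 0.1003, 0.1525]
orientation: [-3.139, -0.001, 3.08]
force: [-1.0, -6.0, 3.0]
gripper_width: 0.038
grasp_force: 5.4
(207, np.float64(187.44), array([187.4, 187.9, 188.2, 188.5]))
(207, np.float64(187.48), array([187.5, 188. , 188.3, 188.8]))
jaw moved 17.4 corr 0.794
manifold moved 11.7 corr 0.939
t 27.2 F [-1.  -6.1  3.2] w 38.4 gf 5.4 s 9.2
```

View pics/final.png

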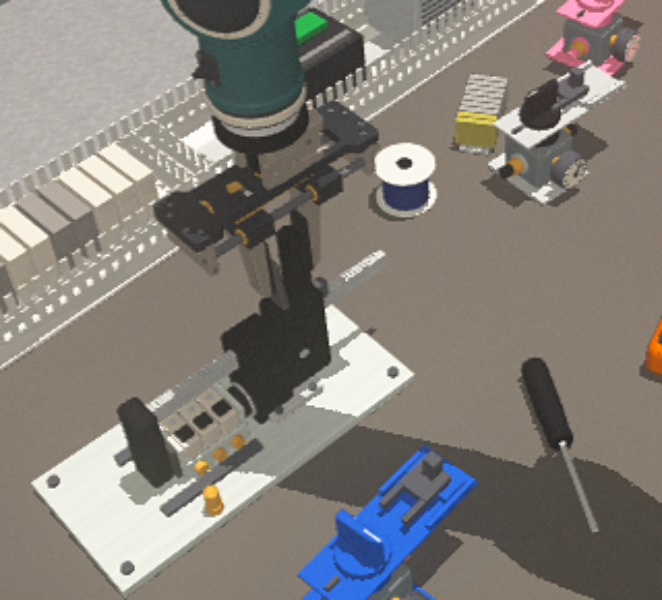

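The picture shows the spool, terminal strip and silencer standing where they were, the lock home and the fingers around handle and trigger. The pawl has run out of bite, so I'll firm up the squeeze carefully while watching the jaw.

```bash

python3 -m inch '[[0,-1,0,0,0,0,0.61],[0,-1,0,0,0,0,0.61],[0,-1,0,0,0,0,0.61]]'
python3 dep.py|tail -1
python3 -m inch '[[0,-1.5,0,0,0,0,0.64],[0,-1.5,0,0,0,0,0.64],[0,-1.5,0,0,0,0,0.64]]'
python3 dep.py|tail -1
python3 -m inch '[[0,-1,0,0,0,0,0.66],[0,-1,0,0,0,0,0.66],[0,-1,0,0,0,0,0.66]]'
python3 dep.py|tail -1; python3 trk.py
```

```text
t: 27.55
position: [0.5687, 0.0991, 0.1525]
orientation: [-3.139, -0.001, 3.08]
force: [-2.1, -5.7, 2.6]
gripper_width: 0.0361
grasp_force: 5.7
(209, np.float64(187.36), array([187.4, 187.9, 188.4, 188.7]))
t: 28.0
position: [0.5687, 0.0978, 0.1525]
orientation: [-3.139, -0.001, 3.08]
force: [-0.9, -5.4, 2.9]
gripper_width: 0.0332
grasp_force: 7.0
(212, np.float64(187.37), array([187.4, 187.9, 188.4, 188.6]))
t: 28.45
position: [0.5686, 0.0969, 0.1526]
orientation: [-3.139, -0.001, 3.08]
force: [-1.9, -5.0, 3.2]
gripper_width: 0.0311
grasp_force: 9.4
(204, np.float64(187.35), array([187.3, 188. , 188.3, 188.7]))
jaw moved 17.2 corr 0.802
manifold moved 11.7 corr 0.948
t 28.65 F [-2.7 -5.1  2.8] w 31.5 gf 9.5 s 5.8
```

```bash
python3 -c "
from workcell import ctrl
print(ctrl.job_done())"
```

```text
the job is handed in; nothing more can be done
None
```

I've handed the job in. The knob is on the mark, the lock is home, the seal is pressed in an estimated 5.5–6 mm (worked out from trigger force and jaw travel, not seen directly), and the gripper is still squeezing the trigger.

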